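Third hand: hold a heat sink against the sprung stop plate

TASK

Be my third hand while I screw on a heat sink: pick up the black heat sink with the copper face and, holding it upright in the air, press its copper face flat against the sprung grey plate of the fixture, inside the yellow outline, pushing the plate back until the orange pointer's front edge is in the green band, never deep into the red. Keep it steady there for two seconds and finish while still holding and pressing it: do not let go or put it down. Leave the other things on the bench where they are.

Things in the scene. Friction and masses are not known exactly. Their poses are not given: they have to be found in the camera images.
- sink: Loose upright heat sink, 42 (its x) x 44 (y) x 60 mm high, about 0.2 kg. Its +x side is a flat 8 mm copper plate (face 44 x 60); the rest is 6 black upright fins to -x. Grip across its y: the two outer fins are flat sides 44 mm apart. Origin: centre of the underside, z up. At the start the copper faces the robot's left (+y) within about 55 degrees.
- sink_face (a point): Centre of the heat sink's copper face, 21 mm along the sink's +x from its origin and 30 mm above its underside; axes as the sink's.
- fixture: Fixed holding fixture at the robot's left; its +x is the level push direction (roughly +y of the robot). Origin at bench level below the centre of the plate's front face at rest. Base 120 wide, 12 high, from -40 to 160 mm in x; rear post at x 135 to 155, 117 high. Scale block (white, green, red along x) at y -106 to -130, x -7 to 62, 63 mm high, its foot 12 high.
- plate (a joint): Travel (m) of the upright sprung grey plate along the fixture's +x: 0 at rest, grows as pushed, end stop 0.045. Spring 600 N/m, no preload (0.020 is 12 N), returns by itself. Plate 100 wide, 10 thick, 30 to 120 mm above the bench. The front edge of its orange pointer (-y side, in line with its front face) reads on the scale: green 0.013 to 0.027 (8 to 16 N), red beyond.
- plate_target (a point): Centre of the yellow outline (54 x 70 mm) on the plate's front face, 75 mm above the bench; moves with the plate; axes as the fixture's, +x into the plate. With the sink in place, sink_face lies on it, the sink's axes are parallel to the fixture's, and the sink's underside is 45 mm above the bench, 33 above the fixture's base.
- silver_sink: Bystander: loose low silver heat sink, 38 x 60 x 30 mm, origin at the centre of its underside.
- tape: Bystander: loose blue roll of tape lying flat, 90 mm across, 45 mm high, origin at the centre of its underside.
- screwdriver: Bystander: loose screwdriver with a yellow handle lying on the bench, 170 mm long along its x.
- jar: Bystander: loose small amber jar, 48 mm across, 55 mm high, origin at the centre of its underside.

How it is judged:
By the outcome, as a careful person would: the job done as asked, in the order asked, and still so for the second after the job is handed in, while the arm keeps its last pose, push and grip.
It also fails if it takes over 38 s, if anything falls off the work surface, if the arm or the gripper's body presses on something with over 40 N, if the wrist force passes 120 N, or if a joint passes its speed limit or range.

ROBOT

A 6-joint arm with a two-finger parallel gripper is mounted at the origin on the work surface. World frame = base frame: x ahead of the robot, y to its left, z up, the work surface at z = 0. Lengths are in m, angles in rad, forces in N, time in s.
With the tool pointing down it reaches from about 0.3 to 0.825 m from the base axis. Payload 5.4 kg.
Tool frame: the origin (TCP) lies at the very end of the fingers, on their centre line; the grasp point (between the pads) lies r.tcp_to_grasp behind it (r.tcp_to_grasp is the distance from the TCP to the grasp point, in m); z points along the fingers, y is the line along which they close (so a half turn about z gives the same grasp; the last joint's range is limited). The gripper opens to 92 mm and grips with 3 to 60 N. Pads are 20 mm wide; open, the fingers measure 128 mm over their backs; the gripper's body (75 mm by 189 mm) begins 69 mm behind the grasp point.
Start: joints at [-1.424, 0.158, 1.597, -0, 1.386, -0.21], TCP at [0.201, -0.539, 0.215] pointing down, gripper open.
Joint ranges: [-2.91, 2.91], [-0.94, 2.29], [0.18, 2.7], [-1.29, 4.43], [0.17, 2.64], [-3, 3]. Speed limits (rad/s): [2.57, 2.57, 3.14, 3.14, 3.14, 3.14].

INTERFACE

Orientations are given as a unit quaternion [x, y, z, w].
In Python, from plant import r gives the robot as it stands.
- The arm moves only by the tool send_rows, never from a script. Its argument "deltas" is text: rows parted by semicolons, each of 7 numbers parted by spaces: the finger opening in m, from 0 to 0.0919, then the shift along the world's x, y, z in m, then the turn, a rotation vector about the world's x, y, z in rad. In form: grip x y z wx wy wz; .... A call has exactly 10 rows; each row shifts and turns the commanded pose from where the row before left it; what a row does not reach is not made up. A row lasts 1/12 s, in which the tool goes at most 41.7 mm and 7.16 degrees, less where a joint would pass 70% of its speed; a pose out of reach is approached as far as the arm can. A call is refused whole if a number of a shift passes 0.0417 or a number of a turn 0.125, either way. A call with a gripper value outside its range is refused whole. The fingers move at their own pace and stop on an object; "newtons" is the grip in N (left out, the last holds). Time passes only in rows, so rows that do not move let the fingers close, or fill a call up. It gives the time, the measured TCP pose, the force, the opening and the grip force at its end, in the units of the state.
- r.observe(): the state, without advancing time (a new reading comes with each control period).
- r.grab_frame(name): name is "scene" or "top" or "wrist"; returns (picture, depth): 384x512x3 uint8, red, green, blue; 384x512 float32, m along the optical axis (not along the pixel's ray), 0 where there is no reading.
- r.get_calibration(name): a dict with "camera_matrix" (3x3 intrinsics, pixels), "world_from_camera" (4x4, takes a point from camera to world coordinates); the wrist camera has in their place "tool_from_camera" (4x4, takes a point from camera to tool coordinates, whose origin is the TCP and whose axes are the flange's). Camera axes: x right, y down, z forward; pixel columns grow to the right and rows downward; lengths in m; the calibration is good to about 2 mm. The wrist camera is an equidistant fisheye: a pixel r from the principal point sees the ray r / f radians off the axis. A picture is of the moment at which its call begins: read the wrist's pose just before it. get_calibration takes no time and is no camera call.
- r.close_job(): hands the job in; it is judged then, once.
The state is a dict: "time": time; "qpos": joint angles; "joint_velocities": joint speeds; "joint_efforts": joint torques, N m; "tcp_pos": TCP position; "tcp_rot": TCP orientation; "ft_force": force on the tool from outside, world axes, zero at the start; "torque": the same for the moment, N m; "width": finger opening in m; "grip_force": force on a finger pad.
Only numpy, scipy, OpenCV 4.12 (cv2) and the standard library are available. Lean on these libraries where they do the work, as an engineer would, in place of code of your own. Each camera call takes 0.05 s, during which the arm holds its last target. There are 200 camera calls.

## Working session

There is one attempt and no reset: what is moved stays moved. The work goes in short steps, Python scripts to look and compute and a tool call to move; the robot and the scene stay as the last step left them, time stands still between calls to the robot, and variables do not carry over. Pictures are saved under pics/ and viewed, at most 10 in all, crops included, and the job is handed in when it is done.

Besides the shell and the picture viewer there is one more tool, called after ">>>" as name(argument=value, ...), one argument or row to a line, values as JSON. send_rows: Moves the arm, as the interface text tells. Its arguments: {"type":"object","properties":{"deltas":{"type":"string"},"newtons":{"type":"number"}},"required":["deltas"]}

```bash
mkdir -p pics
python3 - <<'E'
from plant import r
import cv2,numpy as np
print(r.observe(), r.tcp_to_grasp)
for n in("scene","top"):
    p,d=r.grab_frame(n); cv2.imwrite(f"pics/{n}0.png",p[:,:,::-1]); np.savez(f"{n}0.npz",p=p,d=d)
    print(r.get_calibration(n))
E
```

```text
{'time': 0.0, 'qpos': array([-1.42410495e+00,  1.59049944e-01,  1.59822195e+00,  1.42974869e-05,
        1.38618244e+00, -2.10087587e-01]), 'joint_velocities': array([-1.14316327e-03,  9.93973967e-04,  1.92386460e-04, -5.57750001e-05,
       -5.42208304e-04,  6.46168923e-04]), 'joint_efforts': array([-1.25454793e-03, -3.85581744e+01, -3.22106266e+01,  6.99924119e-02,
        3.81012785e-02, -1.63115860e-04]), 'tcp_pos': array([ 0.20072198, -0.53816757,  0.21362357]), 'tcp_rot': array([ 9.84130555e-01,  1.77443467e-01,  3.65234554e-05, -9.30150287e-04]), 'ft_force': array([-0.9872683 ,  0.37597819,  0.43268088]), 'torque': array([ 0.00882054, -0.01000219,  0.01835875]), 'grip_force': 0.0, 'width': 0.09195008517449313} 0.0187
{'camera_matrix': array([[394.64074421,   0.        , 255.55522794],
       [  0.        , 394.64074421, 192.01867962],
       [  0.        ,   0.        ,   1.        ]]), 'world_from_camera': array([[-0.19001478,  0.82860601, -0.52659896,  1.04534015],
       [ 0.98174278,  0.15561567, -0.10938411,  0.00334626],
       [-0.00868929, -0.53776932, -0.84304724,  0.7784007 ],
       [ 0.        ,  0.        ,  0.        ,  1.        ]])}
{'camera_matrix': array([[350.18789959,   0.        , 252.56885359],
       [  0.        , 350.18789959, 192.58475977],
       [  0.        ,   0.        ,   1.        ]]), 'world_from_camera': array([[ 0.02088739, -0.98794478,  0.15339112,  0.48576241],
       [-0.99947508, -0.02443409, -0.0212731 , -0.06233069],
       [ 0.02476462, -0.15286626, -0.98793655,  0.80536637],
       [ 0.        ,  0.        ,  0.        ,  1.        ]])}
```

View pics/scene0.png

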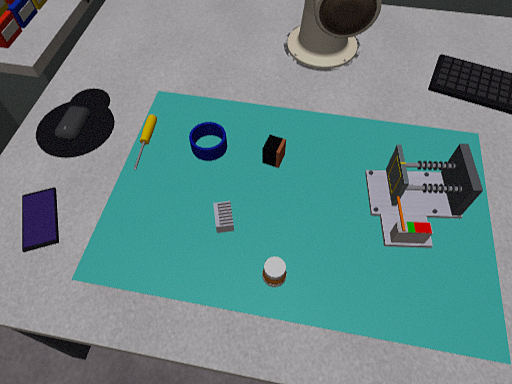

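View pics/top0.png

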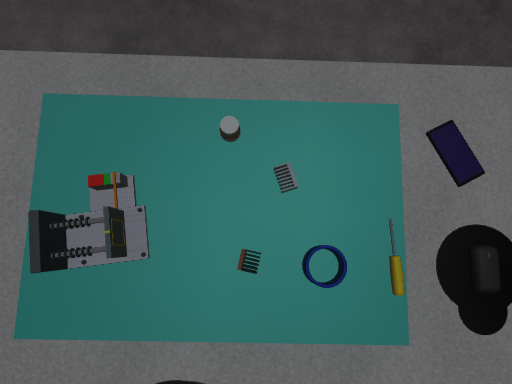

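The scene view shows the sink at (274,151) and the fixture at about (420,195). The top view shows the sink at (250,261) with copper towards the left, the plate at (115,232), and the scale block at (108,181).

```bash
cat > h.py <<'E'
import numpy as np,cv2
from plant import r
def cloud(n,d):
    c=r.get_calibration(n);K=c["camera_matrix"];T=c["world_from_camera"]
    v,u=np.mgrid[:d.shape[0],:d.shape[1]]
    P=np.stack([(u-K[0,2])/K[0,0]*d,(v-K[1,2])/K[1,1]*d,d],-1)
    W=P@T[:3,:3].T+T[:3,3]; W[d<=0]=np.nan; return W
def rect(X): return cv2.minAreaRect((X[:,:2]*1000).astype(np.float32))
E
python3 - <<'E'
from h import *
for n in("top","scene"):
    z=np.load(n+"0.npz");W=cloud(n,z["d"]);p=z["p"].astype(int);Z=W[...,2]
    hsv=cv2.cvtColor(z["p"],cv2.COLOR_RGB2HSV)
    tab=(hsv[...,0]>75)&(hsv[...,0]<95)&(hsv[...,1]>100)
    print(n,"mat z",np.nanmedian(Z[tab]))
    R=np.s_[225:290,225:275] if n=="top" else np.s_[125:175,255:295]
    S=np.zeros(Z.shape,bool);S[R]=1
    m=S&(Z>.05)&(Z<.07); print("sink top",m.sum(),np.median(Z[m]),rect(W[m]))
    cu=S&(hsv[...,0]<18)&(hsv[...,1]>110)&(Z>.052)&(Z<.068); print("copper top",cu.sum(),rect(W[cu]),W[cu].mean(0))
    F=np.zeros(Z.shape,bool)
    F[(np.s_[160:285,20:160] if n=="top" else np.s_[135:260,355:490])]=1
    m=F&(Z>.003)&(Z<.02)&(p.min(-1)>110)&(hsv[...,1]<50); print("base",m.sum(),np.median(Z[m]),rect(W[m]))
    m=F&(Z>.112)&(Z<.13)&(W[...,1]<.41); print("plate top",m.sum(),rect(W[m]))
    m=F&(Z>.1)&(Z<.13)&(W[...,1]>.42); print("post top",m.sum(),rect(W[m]))
    ye=F&(hsv[...,0]>22)&(hsv[...,0]<34)&(hsv[...,1]>120)&(hsv[...,2]>60);print("yellow",ye.sum(),np.nanmean(W[ye],0),np.nanmin(W[ye],0),np.nanmax(W[ye],0))
    for nm,c in(("green",(hsv[...,0]>50)&(hsv[...,0]<70)&(hsv[...,1]>150)),("red",((hsv[...,0]<5)|(hsv[...,0]>175))&(hsv[...,1]>180)),("orange",(hsv[...,0]>8)&(hsv[...,0]<18)&(hsv[...,1]>180))):
        m=F&c&(Z>.05); print(nm,m.sum(),rect(W[m]) if m.sum()>3 else 0, np.nanmedian(Z[m]))
E
```

```text
top mat z 0.0003702889764504169
sink top 256 0.05977249146599217 ((456.96282958984375, -73.31283569335938), (41.72846603393555, 43.9627685546875), 78.06452178955078)
copper top 65 ((460.412109375, -57.25279998779297), (6.554115295410156, 41.96754455566406), 78.66275024414062) [ 0.45995305 -0.05723473  0.05988221]
base 0 nan ((0.0, 0.0), (0.0, 0.0), 0.0)
plate top 1051 ((498.8824462890625, 274.07342529296875), (119.49993896484375, 156.65658569335938), 8.527896881103516)
post top 0 ((0.0, 0.0), (0.0, 0.0), 0.0)
yellow 24 [0.53011609 0.20680226 0.09767726] [0.48765257 0.1935698  0.04028274] [0.62933353 0.24301745 0.121594  ]
green 68 ((623.3350219726562, 233.91641235351562), (23.409738540649414, 13.76942253112793), 12.19654655456543) 0.06292432700975126
red 155 ((620.4075927734375, 258.4830017089844), (23.291887283325195, 31.18968391418457), 9.319877624511719) 0.06266941885783073
orange 87 ((598.2376708984375, 213.1888885498047), (77.39356231689453, 6.132354736328125), 8.4222412109375) 0.06992958281805972
scene mat z 0.00046179894579501113
sink top 314 0.058877879677984524 ((457.3823242
[... 289 characters left out ...]
125, 327.94879150390625), (219.255615234375, 391.6900634765625), 31.7014217376709)
plate top 777 ((498.8825988769531, 274.517333984375), (121.56526184082031, 156.51803588867188), 8.494833946228027)
post top 0 ((0.0, 0.0), (0.0, 0.0), 0.0)
yellow 93 [0.50940167 0.1991254  0.08301497] [0.47443011 0.19305136 0.03880182] [0.63346457 0.24363347 0.12121187]
green 71 ((577.6339111328125, 246.41639709472656), (17.914030075073242, 117.37808990478516), 76.14591217041016) 0.06289333463803914
red 160 ((559.0706176757812, 235.45980834960938), (149.1728515625, 59.332725524902344), 9.027442932128906) 0.06283180365191976
orange 96 ((549.302734375, 233.0531768798828), (49.57240295410156, 177.79989624023438), 80.34321594238281) 0.06999259579837586
  return _methods._mean(a, axis=axis, dtype=dtype,
  ret = ret.dtype.type(ret / rcount)
```

>>> send_rows(
  deltas="0.0919 0.0128 0.0233 -0.004 0 0 0.05;0.0919 0.0128 0.0233 -0.004 0 0 0.05;0.0919 0.0128 0.0233 -0.004 0 0 0.05;0.0919 0.0128 0.0233 -0.004 0 0 0.05;0.0919 0.0128 0.0233 -0.004 0 0 0.05;0.0919 0.0128 0.0233 -0.004 0 0 0.05;0.0919 0.0128 0.0233 -0.004 0 0 0.05;0.0919 0.0128 0.0233 -0.004 0 0 0.05;0.0919 0.0128 0.0233 -0.004 0 0 0.05;0.0919 0.0128 0.0233 -0.004 0 0 0.05",
  newtons=40,
)

```text
time: 0.93
tcp_pos: [0.3291, -0.3043, 0.174]
tcp_rot: [0.909, 0.416, -0.0, -0.0]
ft_force: [0.2, -0.7, -0.2]
width: 0.0918
grip_force: 0.0
```

>>> send_rows(
  deltas="0.0919 0.0128 0.0233 -0.004 0 0 0.05;0.0919 0.0128 0.0233 -0.004 0 0 0.05;0.0919 0.0128 0.0233 -0.004 0 0 0.05;0.0919 0.0128 0.0233 -0.004 0 0 0.05;0.0919 0.0128 0.0233 -0.004 0 0 0.05;0.0919 0.0128 0.0233 -0.004 0 0 0.05;0.0919 0.0128 0.0233 -0.004 0 0 0.05;0.0919 0.0128 0.0233 -0.004 0 0 0.05;0.0919 0.0128 0.0226 -0.004 0 0 0.05;0.0919 0.0128 0.0226 -0.004 0 0 0.05",
)

```text
time: 1.77
tcp_pos: [0.457, -0.0727, 0.1341]
tcp_rot: [0.778, 0.629, -0.0, -0.0]
ft_force: [0.0, 0.8, -0.3]
width: 0.0917
grip_force: 0.0
```

```bash
cat >> h.py <<'E'
from scipy.spatial.transform import Rotation as Ro
def st():
    o=r.observe();M=Ro.from_quat(o["tcp_rot"]).as_matrix()
    print("t",round(o["time"],2),"tcp",o["tcp_pos"].round(4),"ytool yaw",np.degrees(np.arctan2(M[1,1],M[0,1])).round(2),"z",M[:,2].round(4),"w",round(o["width"],4),"grip",o["grip_force"],"F",o["ft_force"].round(2),"T",o["torque"].round(2)); return o
E
python3 -c "from h import *
st()
T=r.get_calibration('wrist');print(T)
p,d=r.grab_frame('wrist');cv2.imwrite('pics/w1.png',p[:,:,::-1])"
```

```text
t 1.77 tcp [ 0.457  -0.0727  0.1341] ytool yaw -12.11 z [-5.e-04  2.e-04 -1.e+00] w 0.0917 grip 0.0 F [ 0.01  0.81 -0.29] T [-0.03 -0.05  0.01]
{'camera_matrix': array([[297.31863964,   0.        , 259.41638232],
       [  0.        , 297.31863964, 192.22291132],
       [  0.        ,   0.        ,   1.        ]]), 'tool_from_camera': array([[ 2.65193240e-04, -9.63241832e-01, -2.68635633e-01,
         7.49704704e-02],
       [ 9.99999956e-01,  2.91000941e-04, -5.62511027e-05,
         3.95840382e-04],
       [ 1.32356637e-04, -2.68635607e-01,  9.63241866e-01,
        -1.70204075e-01],
       [ 0.00000000e+00,  0.00000000e+00,  0.00000000e+00,
         1.00000000e+00]])}
```

>>> send_rows(
  deltas="0.0919 0 -0.0005 -0.015 0 0 0;0.0919 0 0 -0.015 0 0 0;0.0919 0 0 -0.015 0 0 0;0.0919 0 0 -0.015 0 0 0;0.0919 0 0 -0.015 0 0 0;0.0919 0 0 -0.015 0 0 0;0.0919 0 0 -0.015 0 0 0;0.0919 0 0 -0.01 0 0 0;0.0919 0 0 -0.0075 0 0 0;0.0919 0 0 0 0 0 0",
)

```text
time: 2.65
tcp_pos: [0.4555, -0.0742, 0.0106]
tcp_rot: [0.779, 0.627, -0.001, -0.001]
ft_force: [-1.6, 0.7, 0.1]
width: 0.092
grip_force: 0.0
```

>>> send_rows(
  deltas="0.03 0 0 0 0 0 0;0.03 0 0 0 0 0 0;0.03 0 0 0 0 0 0;0.03 0 0 0 0 0 0;0.03 0 0 0 0 0 0;0.03 0 0 0 0 0 0;0.03 0 0 0 0 0 0;0.03 0 0 0 0 0 0;0.03 0 0 0 0 0 0;0.03 0 0 0 0 0 0",
  newtons=40,
)

```text
time: 3.48
tcp_pos: [0.4569, -0.0747, 0.0122]
tcp_rot: [0.779, 0.628, 0.0, 0.0]
ft_force: [-0.2, -0.1, 2.0]
width: 0.0438
grip_force: 40.0
```

```bash
python3 -c "from h import *
st()"
```

```text
t 3.48 tcp [ 0.4569 -0.0747  0.0122] ytool yaw -12.26 z [ 1.e-04 -1.e-04 -1.e+00] w 0.0438 grip 39.9891722202301 F [-0.16 -0.13  2.05] T [-0.    0.03  0.02]
```

>>> send_rows(
  deltas="0.03 0 0 0.008 0 0 0;0.03 0 0 0.012 0 0 0;0.03 0 0 0.012 0 0 0;0.03 0 0 0.01 0 0 0;0.03 0 0.004 0.004 0 0 0.012;0.03 0.004 0.014 0 0 0 0.024;0.03 0.004 0.014 0 0 0 0.024;0.03 0.004 0.014 0 0 0 0.024;0.03 0.004 0.014 0 0 0 0.024;0.03 0.004 0.014 0 0 0 0.024",
)

```text
time: 4.32
tcp_pos: [0.4765, 0.0004, 0.0579]
tcp_rot: [0.735, 0.678, -0.0, -0.0]
ft_force: [-0.1, -0.2, -2.5]
width: 0.0438
grip_force: 40.0
```

>>> send_rows(
  deltas="0.03 0.004 0.014 0 0 0 0.024;0.03 0.004 0.014 0 0 0 0.024;0.03 0.004 0.014 0 0 0 0.024;0.03 0.004 0.014 0 0 0 0.024;0.03 0.004 0.014 0 0 0 0.024;0.03 0.004 0.014 0 0 0 0.024;0.03 0.004 0.014 0 0 0 0.024;0.03 0.007 0.014 0 0 0 0.024;0.03 0.007 0.014 0 0 0 0.024;0.03 0 0.008 0 0 0 0.013",
)

```text
time: 5.15
tcp_pos: [0.5193, 0.1348, 0.0581]
tcp_rot: [0.652, 0.758, 0.0, 0.0]
ft_force: [0.3, 0.1, -2.6]
width: 0.0437
grip_force: 40.0
```

Run:
```python
from h import *
st()
for n in("scene","top","wrist"):
    p,d=r.grab_frame(n); cv2.imwrite(f"pics/{n}2.png",cv2.resize(p[:,:,::-1][(np.s_[120:270,230:490] if n=="scene" else np.s_[:,:])],None,fx=1 if n=="wrist" else 2.5 if n=="scene" else 1,fy=1 if n=="wrist" else 2.5 if n=="scene" else 1)); np.savez(f"{n}2.npz",p=p,d=d)
```

```text
t 5.15 tcp [0.5193 0.1348 0.0581] ytool yaw 8.55 z [ 5.e-04  4.e-04 -1.e+00] w 0.0437 grip 39.988186955451965 F [ 0.26  0.09 -2.56] T [-0.06 -0.13  0.04]
```

View pics/scene2.png

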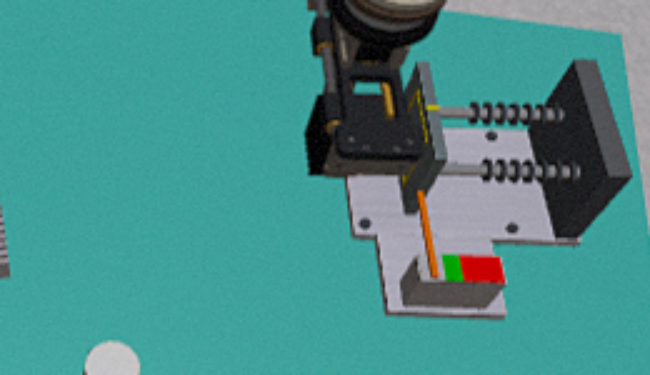

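View pics/wrist2.png

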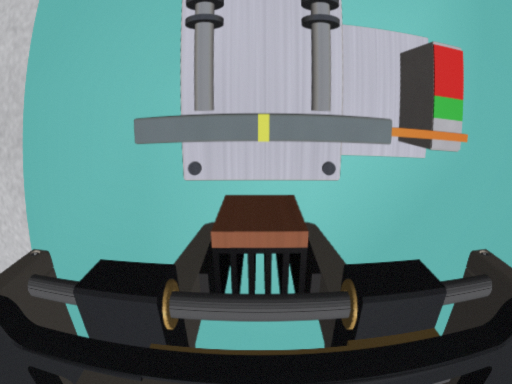

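The wrist view shows the copper top edge at row ~239 (cols 212–308), and the plate top edge at rows 115–143 with the yellow centre mark at (264,128). Both look parallel and centred, so I'll compute the exact offsets.

```bash
cat >> h.py <<'E'
def wray(uv,z,o):
    c=r.get_calibration("wrist");K=c["camera_matrix"];T=c["tool_from_camera"]
    x=(np.asarray(uv,float)-K[:2,2])/K[0,0];t=np.linalg.norm(x,axis=1)
    d=np.c_[x/t[:,None]*np.sin(t)[:,None],np.cos(t)]
    M=Ro.from_quat(o["tcp_rot"]).as_matrix();D=d@(M@T[:3,:3]).T;C=o["tcp_pos"]+M@T[:3,3]
    return C+D*((z-C[2])/D[:,2])[:,None]
def fixt(P):
    a=np.radians(98.5);R=np.array([[np.cos(a),np.sin(a)],[-np.sin(a),np.cos(a)]])
    return ((P[:,:2]-[.5104,.1976])@R.T*1000).round(1)
E
python3 - <<'E'
from h import *
o=st();p=np.load("wrist2.npz")["p"];hsv=cv2.cvtColor(p,cv2.COLOR_RGB2HSV)
y=(hsv[...,0]>25)&(hsv[...,0]<35)&(hsv[...,1]>150)&(hsv[...,2]>150);y[150:]=0
v,u=np.nonzero(y);v0=v.max();print("yellow",u.min(),u.max(),v.min(),v0)
print("plate centre front edge",fixt(wray([[(u.min()+u.max())/2,v0+.5]],.12,o)))
# plate lower edge: grey->light gradient per column
g=cv2.cvtColor(p,cv2.COLOR_RGB2GRAY).astype(int)
print("col264",g[105:150,290])
cols=np.r_[200:250:5,275:330:5];e=[[c,125+np.argmax(np.diff(g[125:155,c])>30)+.5] for c in cols]
P=wray(e,.12,o);print("plate edge",fixt(P)[::4].tolist());k=np.polyfit(P[:,0],P[:,1],1)[0];print("edge yaw",np.degrees(np.arctan(k)))
cu=(hsv[...,0]<14)&(hsv[...,1]>90)&(hsv[...,2]>110);cu[:215]=0;cu[260:]=0
v,u=np.nonzero(cu);print("cu",u.min(),u.max(),v.min(),v.max())
cols=np.arange(222,300,4);e=[[c,np.nonzero(cu[:,c])[0].min()-.5] for c in cols]
zs=o["tcp_pos"][2]-.0122+.06
P=wray(e,zs,o);print("cu front top edge",fixt(P)[::4].tolist());print("yaw",np.degrees(np.arctan(np.polyfit(P[:,0],P[:,1],1)[0])))
m=v<v.min()+6
print("cu ends",fixt(wray([[u[m].min()-.5,v[m].min()],[u[m].max()+.5,v[m].min()]],zs,o)).tolist())
# depth top-view check of hidden
for n in("top","scene"):
    z=np.load(n+"2.npz");W=cloud(n,z["d"]);h=cv2.cvtColor(z["p"],cv2.COLOR_RGB2HSV)
    m=(h[...,0]<16)&(h[...,1]>100)&(abs(W[...,1]-.15)<.06)&(abs(W[...,0]-.51)<.06)&(W[...,2]<.115)
    print(n,m.sum(),fixt(W[m])[:8].tolist(),W[m][:8,2])
E
```

```text
t 5.3 tcp [0.518  0.1336 0.0577] ytool yaw 8.48 z [-1.2e-03 -3.0e-04 -1.0e+00] w 0.0439 grip 39.98816907405853 F [-0.59  0.77 -1.65] T [-0.03 -0.11  0.  ]Traceback (most recent call last):
  File "<stdin>", line 4, in <module>
    return umr_maximum(a, axis, None, out, keepdims, initial, where)
ValueError: zero-size array to reduction operation maximum which has no identity
```

Run:
```python
from h import *
o=st();p=np.load("wrist2.npz")["p"];hsv=cv2.cvtColor(p,cv2.COLOR_RGB2HSV)
print(p[128,264],hsv[128,264],p[238,260],hsv[238,260],p[215,260],hsv[215,260])
y=(hsv[...,0]>20)&(hsv[...,0]<40)&(hsv[...,1]>90);y[150:]=0;y[:105]=0;y[:,:250]=0;y[:,280:]=0
v,u=np.nonzero(y);print("yellow",u.min(),u.max(),v.min(),v.max())
print("plate centre front edge",fixt(wray([[(u.min()+u.max())/2,v.max()+.5]],.12,o)))
g=cv2.cvtColor(p,cv2.COLOR_RGB2GRAY).astype(int)
cols=np.r_[195:250:5,275:330:5];e=[[c,128+np.argmax(np.diff(g[128:155,c]))+.5] for c in cols]
P=wray(e,.12,o);print("plate edge",fixt(P)[::4].tolist());print("edge yaw",np.degrees(np.arctan(np.polyfit(P[:,0],P[:,1],1)[0])))
cols=np.arange(222,300,4);e=[[c,222+np.argmax(np.diff(g[222:240,c]))+.5] for c in cols];print(e[::6])
zs=.0577-.0122+.06
P=wray(e,zs,o);print("cu front top edge",fixt(P)[::4].tolist());print("yaw",np.degrees(np.arctan(np.polyfit(P[:,0],P[:,1],1)[0])))
row=p[238].astype(int);k=np.nonzero(row[200:320,0]-row[200:320,2]>40)[0]+200;print("cu cols",k.min(),k.max())
print("cu ends",fixt(wray([[k.min()-.5,238],[k.max()+.5,238]],zs,o)).tolist())
```

```text
t 5.3 tcp [0.518  0.1336 0.0577] ytool yaw 8.48 z [-1.2e-03 -3.0e-04 -1.0e+00] w 0.0439 grip 39.98816907405853 F [-0.59  0.77 -1.65] T [-0.03 -0.11  0.  ]
[211 214  91] [ 31 147 214] [144  91  68] [  9 135 144] [59 37 25] [ 11 147  59]
yellow 258 269 114 140
plate centre front edge [[-0.2  0.1]]
plate edge [[-0.2, 25.4], [-0.4, 17.9], [-0.1, 10.5], [-0.1, -5.9], [-0.4, -13.2], [-0.3, -20.7]]
edge yaw 8.512719154075132
[[np.int64(222), np.float64(231.5)], [np.int64(246), np.float64(230.5)], [np.int64(270), np.float64(230.5)], [np.int64(294), np.float64(230.5)]]
cu front top edge [[-42.0, 18.5], [-41.4, 11.2], [-41.4, 4.1], [-41.4, -3.1], [-41.4, -10.2]]
yaw 9.178346491657782
cu cols 211 307
cu ends [[-45.3, 23.9], [-45.3, -20.2]]
```

The gap is 41 mm, the sideways error is 1.8 mm, and the two faces are parallel. I'll approach now.

>>> send_rows(
  deltas="0.03 0 0.004 0 0 0 0;0.03 -0.0004 0.005 0 0 0 0;0.03 -0.0004 0.005 0 0 0 0;0.03 -0.0004 0.005 0 0 0 0;0.03 -0.0004 0.005 0 0 0 0;0.03 -0.0004 0.004 0 0 0 0;0.03 -0.0005 0.003 0 0 0 0;0.03 -0.0005 0.003 0 0 0 0;0.03 -0.0004 0.002 0 0 0 0;0.03 -0.0004 0.002 0 0 0 0",
)

```text
time: 6.13
tcp_pos: [0.5149, 0.1715, 0.0581]
tcp_rot: [0.653, 0.757, -0.0, -0.0]
ft_force: [0.2, -0.9, -1.6]
width: 0.0439
grip_force: 40.0
```

>>> send_rows(
  deltas="0.03 -0.0003 0.002 0 0 0 0;0.03 -0.0003 0.002 0 0 0 0;0.03 -0.0003 0.002 0 0 0 0;0.03 -0.0003 0.002 0 0 0 0;0.03 -0.0003 0.002 0 0 0 0;0.03 -0.0003 0.002 0 0 0 0;0.03 -0.0003 0.002 0 0 0 0;0.03 -0.0003 0.002 0 0 0 0;0.03 0 0 0 0 0 0;0.03 0 0 0 0 0 0",
)

```text
time: 6.97
tcp_pos: [0.5127, 0.1865, 0.0581]
tcp_rot: [0.653, 0.757, -0.001, 0.001]
ft_force: [-0.5, -6.5, -0.8]
width: 0.0439
grip_force: 40.0
```

```bash
cat > look.py <<'E'
from h import *
import sys
o=st();a=np.radians(98.5);print("push F",-o["ft_force"][:2]@[np.cos(a),np.sin(a)])
p,d=r.grab_frame("wrist");cv2.imwrite(f"pics/w{sys.argv[1]}.png",p[:,:,::-1]);np.savez("w.npz",p=p)
for n in("scene","top"):
    p,d=r.grab_frame(n);W=cloud(n,d);h=cv2.cvtColor(p,cv2.COLOR_RGB2HSV)
    m=(h[...,0]>8)&(h[...,0]<19)&(h[...,1]>170)&(W[...,2]>.06)&(W[...,2]<.076)&(W[...,0]>.555)&(W[...,0]<.65)&(abs(W[...,1]-.23)<.05)
    f=fixt(W[m]);print(n,m.sum(),"pointer x_f mean",f.mean(0),"min/max",f.min(0),f.max(0))
E
python3 look.py 3
```

```text
t 6.97 tcp [0.5127 0.1865 0.0581] ytool yaw 8.44 z [ 0.     -0.0018 -1.    ] w 0.0439 grip 39.98810291290283 F [-0.5  -6.53 -0.79] T [-0.97 -0.09 -0.03]
push F 6.380335349297195
scene 94 pointer x_f mean [ 13.88191489 -88.21595745] min/max [  10.4 -127.3] [ 28.6 -48.2]
top 2 pointer x_f mean [  12.4 -127.4] min/max [  11.5 -127.4] [  13.3 -127.4]
```

View pics/w3.png

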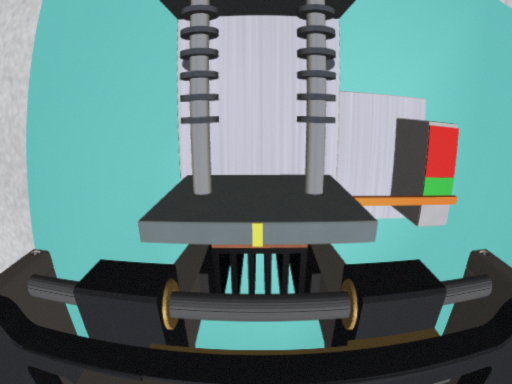

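The wrist view shows the sink flush and centred on the plate: yellow mark at col 257, copper at cols 211–307. The pointer (row ~201) is just short of green. I'll push about 9 mm more.

>>> send_rows(
  deltas="0.03 -0.0003 0.002 0 0 0 0;0.03 -0.0003 0.002 0 0 0 0;0.03 -0.0003 0.002 0 0 0 0;0.03 -0.0003 0.002 0 0 0 0;0.03 -0.0001 0.001 0 0 0 0;0.03 0 0 0 0 0 0;0.03 0 0 0 0 0 0;0.03 0 0 0 0 0 0;0.03 0 0 0 0 0 0;0.03 0 0 0 0 0 0",
)

```text
time: 7.95
tcp_pos: [0.5116, 0.1942, 0.0582]
tcp_rot: [0.653, 0.757, -0.001, 0.001]
ft_force: [-0.2, -11.7, 0.2]
width: 0.0436
grip_force: 40.0
```

```bash
python3 look.py 4
```

```text
t 7.95 tcp [0.5116 0.1942 0.0582] ytool yaw 8.43 z [-1.0e-04 -3.8e-03 -1.0e+00] w 0.0436 grip 39.98857140541077 F [ -0.24 -11.74   0.16] T [-1.63 -0.1  -0.02]
push F 11.580813875162152
scene 96 pointer x_f mean [ 21.54895833 -88.003125  ] min/max [  18.2 -127.4] [ 28.  -48.5]
top 5 pointer x_f mean [  21.98 -127.52] min/max [  19.7 -128.5] [  26.4 -126.1]
```

View pics/w4.png

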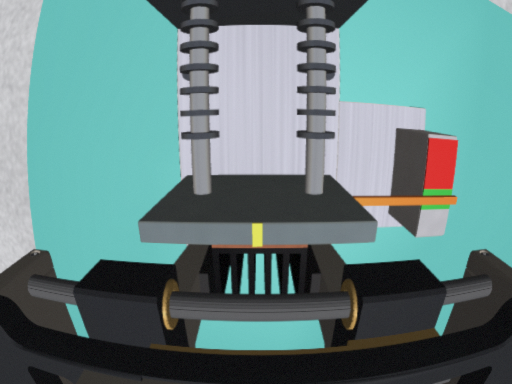

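The pointer (row ~201) sits mid-green, with about 19 mm of travel and 11.6 N, and the sink is still flush. I'll hold it there.

>>> send_rows(
  deltas="0.03 0 0 0 0 0 0;0.03 0 0 0 0 0 0;0.03 0 0 0 0 0 0;0.03 0 0 0 0 0 0;0.03 0 0 0 0 0 0;0.03 0 0 0 0 0 0;0.03 0 0 0 0 0 0;0.03 0 0 0 0 0 0;0.03 0 0 0 0 0 0;0.03 0 0 0 0 0 0",
)

```text
time: 8.93
tcp_pos: [0.5115, 0.1942, 0.0582]
tcp_rot: [0.653, 0.757, -0.002, 0.001]
ft_force: [0.2, -10.7, 0.3]
width: 0.0439
grip_force: 40.0
```

>>> send_rows(
  deltas="0.03 0 0 0 0 0 0;0.03 0 0 0 0 0 0;0.03 0 0 0 0 0 0;0.03 0 0 0 0 0 0;0.03 0 0 0 0 0 0;0.03 0 0 0 0 0 0;0.03 0 0 0 0 0 0;0.03 0 0 0 0 0 0;0.03 0 0 0 0 0 0;0.03 0 0 0 0 0 0",
)

```text
time: 9.77
tcp_pos: [0.5116, 0.1942, 0.0582]
tcp_rot: [0.653, 0.757, -0.002, 0.001]
ft_force: [-1.0, -10.9, -0.5]
width: 0.044
grip_force: 40.0
```

>>> send_rows(
  deltas="0.03 0 0 0 0 0 0;0.03 0 0 0 0 0 0;0.03 0 0 0 0 0 0;0.03 0 0 0 0 0 0;0.03 0 0 0 0 0 0;0.03 0 0 0 0 0 0;0.03 0 0 0 0 0 0;0.03 0 0 0 0 0 0;0.03 0 0 0 0 0 0;0.03 0 0 0 0 0 0",
)

```text
time: 10.6
tcp_pos: [0.5116, 0.1942, 0.0582]
tcp_rot: [0.653, 0.757, -0.001, 0.001]
ft_force: [-0.4, -11.6, 0.7]
width: 0.0441
grip_force: 40.0
```

```bash
python3 look.py 5
```

```text
t 10.6 tcp [0.5116 0.1942 0.0582] ytool yaw 8.43 z [-1.0e-04 -3.9e-03 -1.0e+00] w 0.0441 grip 39.988548159599304 F [ -0.44 -11.61   0.68] T [-1.63 -0.07 -0.03]
push F 11.419054294215714
scene 96 pointer x_f mean [ 21.74583333 -87.77604167] min/max [  18.6 -127.6] [ 28.4 -48.9]
top 5 pointer x_f mean [  21.78 -127.38] min/max [  19.3 -128.7] [  27.1 -125.8]
```

Steady for over 2 s. I'll hand it in.

```bash
python3 -c "from plant import r
print(r.close_job())"
```

```text
the job is handed in; nothing more can be done
None
```

The job is handed in: the arm is still holding the heat sink upright, its copper face flat and centred in the yellow outline, with the pointer mid-green (about 19 mm, 11.5 N), steady for over 2 s.

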